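Seat the well plate and turn its nest flag over

ROBOT

A 7-joint arm with a two-finger parallel gripper is mounted at the origin on the work surface. World frame = base frame: x ahead of the robot, y to its left, z up, the work surface at z = 0. Lengths are in mm, angles in rad, forces in N, time in s.
With the tool pointing down it reaches from about 425 to 950 mm from the base axis. Payload 4.7 kg.
Tool frame: the origin (TCP) lies midway between the tips of the shut fingers; the grasp point (between the pads) lies manip.grasp_offset behind it (manip.grasp_offset is the distance from the TCP to the grasp point, in mm); z points along the fingers, x is the direction in which the jaws open and shut, and the axes are right-handed (so a half turn about z gives the same grasp; the last joint's range is limited). The gripper opens to 85 mm and grips with 20 to 120 N. Pads are 22 mm wide; open, the fingers measure 114 mm over their backs; the gripper's body (76 mm by 85 mm) begins 54 mm behind the grasp point. The pads swing forward as they close: fully open they stand 13 mm farther back than shut.
Start: joints at [-1.295, 0.469, -0.049, 1.532, 0.024, 1.141, -0.082], TCP at [202.528, 643.918, 231.335] pointing down, gripper open.
Joint ranges: [-2.59, 2.59], [-0.33, 1.99], [-1.39, 1.29], [0.1, 2.45], [-1.04, 4.18], [0.21, 1.99], [-2.66, 2.66]. Speed limits (rad/s): [2.57, 2.57, 3.14, 3.14, 3.14, 3.14, 3.14].

INTERFACE

Orientations are given as a rotation vector (axis times angle).
In Python, from workcell import manip gives the robot as it stands.
- The arm moves only by the tool step_arm, never from a script. Its argument "rows" is a list of rows, each a list of 2 entries, a list of its own where there are three numbers: the shift along the tool's x, y, z in mm, then the turn, a rotation vector about the tool's x, y, z in rad. A call has 1 to 10 rows; each row is the pose to reach, as a shift and turn from the pose commanded when the call began, along the tool's axes at that moment; what a row does not reach only later rows make up. A row lasts 1/8 s, in which the tool goes at most 62.5 mm and 10.7 degrees, less where a joint would pass 70% of its speed; a pose out of reach is approached as far as the arm can. A call with a gripper value outside its range is refused whole. "fingers" is the closure, from -1 (fully open) to 1 (shut), set as the call begins (left out, the last holds). The fingers move at their own pace and stop on an object; the grip force is fixed at half the most. Time passes only in rows, so rows that repeat a pose let the fingers close. It gives the time, the measured TCP pose, the force and the opening at its end, in the units of the state.
- manip.read_state(): the state, without advancing time (a new reading comes with each control period).
- manip.capture(name): name is "side" or "top" or "wrist"; returns a dict with "image" (480x640x3 uint8, red, green, blue), "z_map" (480x640 float32, mm along the optical axis (not along the pixel's ray), 0 where there is no reading), "fx", "fy", "cx", "cy" (pixels), "pose" (4x4, takes a point from camera to world coordinates). Camera axes: x right, y down, z forward; pixel columns grow to the right and rows downward; lengths in mm; the calibration is good to about 2 mm. A picture is of the moment at which its call begins.
- manip.close_job(): hands the job in, once; it reports no verdict.
The state is a dict: "clock": time; "joints": joint angles; "qvel": joint speeds; "joint_torque": joint torques, N m; "tcp_pos": TCP position; "ee_rot": TCP orientation; "wrist_force": force on the tool from outside, world axes, zero at the start; "moment": the same for the moment, N m; "width": finger opening in mm.
Only numpy, scipy, OpenCV 4.12 (cv2) and the standard library are available. Lean on these libraries where they do the work, as an engineer would, in place of code of your own. Each camera call takes 0.05 s, during which the arm holds its last target.

TASK

One of the three plate nests holds the thin well plate, left a little short of its end stops. Gently push the plate straight back in its nest until it is fully home against the stops, sliding it and never lifting it; then turn the status flag in front of that same nest right over its pivot, so that it lies flat on the far side with the ring showing instead of the bar. Leave the other two flags, the tall deep-well block and everything else standing around as they are.

Things in the scene. Friction and masses are not known exactly. Their poses are not given: they have to be found in the camera images.
- plate: the thin clear 96-well plate (12 x 8 round wells), 127.8 long (its x) x 85.5 wide (its y) x 14.4 mm high, about 80 g, loose; origin at the centre of its underside. It stands on nest_a, its underside 18 mm above the table, its axes along the nest's, between two side guides (1.5 mm play a side), its front edge 8 to 18 mm short of where it should be.
- nest_a: the fixed plate nest under the thin plate. Origin on the table under its middle; x runs from the flag (robot's side) to the end stops, y left, z up. In its frame (mm): base plate 8 high, x -113 to 140, 72 wide ahead of x = -15, 104 behind; landing block under the plate, top at z 18, from x = 5 back; side guides at y +-47, 28 high, from x = 10 back.
- nest_a_stop (a point): point midway between the two end stops of nest_a, in the plane of their front faces, at the height of the plate's underside (nest x = 125, z = 18 mm; stops 34 high). The plate is home when its rear edge is flush with this plane: its origin at nest x = 61.1, its front edge at nest x = -2.8 mm.
- nest_a_pivot (a point): middle of the pivot axis of nest_a's flag (nest x = -83, z = 66 mm; axis along the nest's y). It is carried by a steel bracket: two upright ears at y = +-33.5, 18 mm wide in x, at their top 40 mm wide in x and 69 high. Between ears and plate there is a gap of at least 40 mm for a fingertip, open from above while the flag lies at 0.
- nest_b: the same kind of fixed nest, with the tall deep-well block on it; its flag is already turned over and must stay so
- nest_c: the same kind of fixed nest, empty; its flag must stay as it is
- flag_a (a joint): angle of the flag of nest_a about its pivot: 0 = lying flat towards the robot's side with a moulded bar on its upper face, pi = turned right over, lying flat towards the plate with a ring on its upper face. White plastic paddle 56 wide, 3 thick, 35 g, on a lightly damped hinge: under about pi/2 it falls back to 0, beyond pi/2 it falls on by itself to pi.
- flag_b (a joint): the flag of nest_b, the same; starts at pi
- flag_c (a joint): the flag of nest_c, the same; starts at 0
- flag_a_bar (a point): middle of the round finger bar (10 mm diameter, 60 long, parallel to the pivot) along the free edge of nest_a's flag, 52 mm from the pivot. While the flag lies at 0 the bar hangs free 66 mm above the table at nest x = -135, beyond the end of the base, so a fingertip can get under it from the robot's side.
- flag_b_bar (a point): the same on the flag of nest_b
- flag_c_bar (a point): the same on the flag of nest_c
- block: bystander: white deep-well block with square wells, 127.8 x 85.5 x 41 mm, on nest_b, home against its stops; origin at the centre of its underside
- vial: bystander: small amber vial, 22 mm diameter, 42 high, standing on the table just left of nest_a's flag
- thumbscrew: bystander: knurled steel thumbscrew standing on its 26 mm head, 30 high, left of nest_b's flag
- jar: bystander: small white jar, 28 mm diameter, 38 high, left of nest_c's flag
- tipbox: bystander: closed pipette tip box, 126 x 88 x 72 mm, to the right of the nests
- bottle: bystander: white bottle, 60 mm diameter, 125 high, to the right of the nests
- driver: bystander: screwdriver lying on the table, 170 long, to the left of the nests

How it is judged:
By the outcome, as a careful person would: the job done as asked, in the order asked, and still so for the second after the job is handed in, with the robot touching nothing.
It also fails if it takes over 48 s, if anything falls off the work surface, if the arm or the gripper's body presses on something with over 40 N, if the wrist force passes 120 N, or if a joint passes its speed limit or range.

## Working session

There is one attempt and no reset: what is moved stays moved. The work goes in short steps, Python scripts to look and compute and a tool call to move; the robot and the scene stay as the last step left them, time stands still between calls to the robot, and variables do not carry over. Pictures are saved under pics/ and viewed, and the job is handed in when it is done.

Besides the shell and the picture viewer there is one more tool, called after ">>>" as a command line: name --argument value ..., lists and objects as JSON in quotes. step_arm: Moves the arm, as the interface text tells. Its arguments: {"type":"object","properties":{"rows":{"type":"array"},"fingers":{"type":"number"}},"required":["rows"]}

```bash
mkdir -p pics; ls
python3 - <<'E'
from workcell import manip
import cv2,numpy as np
s=manip.read_state()
for k in s: print(k,s[k])
print(manip.grasp_offset)
for n in("top","side","wrist"):
    c=manip.capture(n); cv2.imwrite(f"pics/{n}0.png",c["image"][:,:,::-1]); np.savez(f"{n}0.npz",**c)
    print(n,c["fx"],c["fy"],c["cx"],c["cy"],np.round(c["pose"],3).tolist())
E
```

```text
pics
clock 0.0
joints [-1.29491988  0.46942371 -0.04862509  1.53369914  0.02411814  1.14098104
 -0.08230309]
qvel [ 0.00113768 -0.00054312  0.00040283 -0.00035246  0.00257193  0.00078295
  0.0011983 ]
joint_torque [ 8.05113395e-04 -5.10318339e+01 -4.60924103e-02 -2.37707090e+01
  1.07311358e-02  7.57776696e-03  1.81301054e-06]
tcp_pos [202.35615408 643.34348438 230.27126127]
ee_rot [ 2.53188645e+00  1.85785648e+00 -2.36675364e-03]
wrist_force [ 0.37777572 -0.39766324 -0.53638234]
moment [ 0.00671134  0.02395204 -0.0259114 ]
width 85.66614910703858
18.700000000000003
top 507.1564706419569 507.1564706419569 321.60859010310764 245.1818421978142 [[-0.021, -0.999, 0.047, 516.788], [-1.0, 0.02, -0.019, -19.045], [0.018, -0.047, -0.999, 1214.334], [0.0, 0.0, 0.0, 1.0]]
side 465.8059161181199 465.8059161181199 318.5841163192821 244.0638994574964 [[-0.99, -0.101, 0.1, 460.585], [-0.141, 0.625, -0.768, 796.873], [0.015, -0.774, -0.633, 743.255], [0.0, 0.0, 0.0, 1.0]]
wrist 384.32248913393096 384.32248913393096 325.54026190694776 246.45434758317558 [[0.3, 0.908, 0.292, 126.325], [0.954, -0.285, -0.094, 667.249], [-0.002, 0.307, -0.952, 371.906], [0.0, 0.0, 0.0, 1.0]]
```

View pics/top0.png

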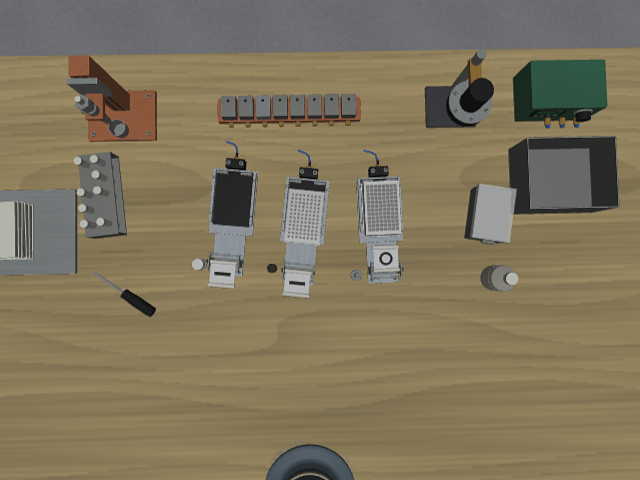

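View pics/side0.png

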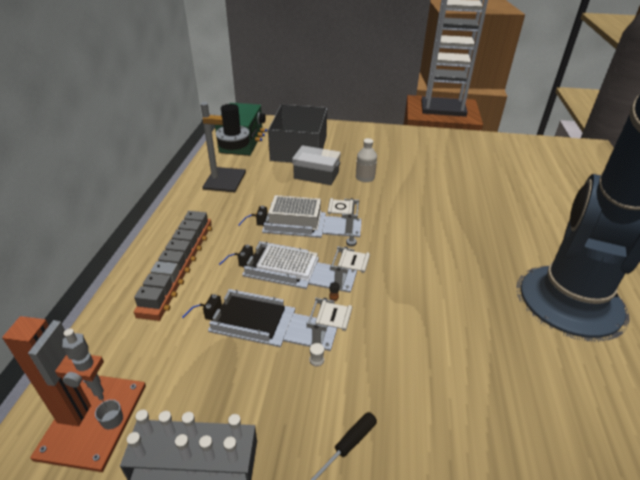

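The top view shows nest_a in the middle: thin plate at about (305,215), vial at (272,268), flag at (297,285). Next I'll zoom in.

Run:
```python
import cv2,numpy as np
c=np.load("top0.npz"); im=c["image"][140:310,240:360,::-1]
cv2.imwrite("pics/topz.png",cv2.resize(im,None,fx=3.5,fy=3.5,interpolation=cv2.INTER_CUBIC))
c=np.load("side0.npz"); im=c["image"][220:320,220:390,::-1]
cv2.imwrite("pics/sidez.png",cv2.resize(im,None,fx=4.5,fy=4.5,interpolation=cv2.INTER_CUBIC))
```

```text
(no output)
```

View pics/topz.png

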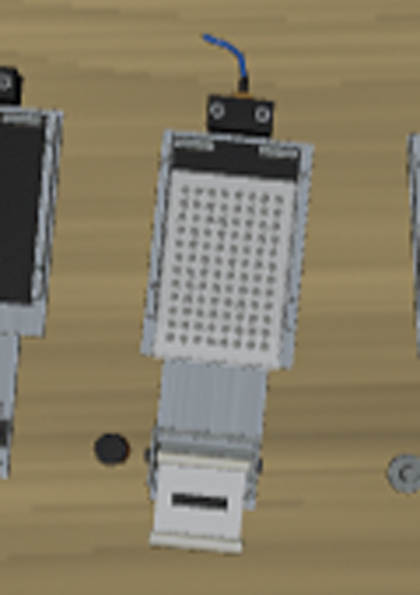

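View pics/sidez.png

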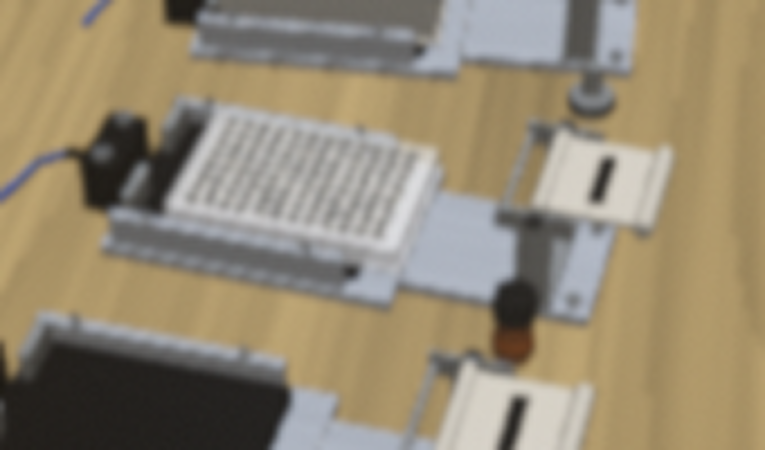

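```bash
cat > h.py <<'E'
import numpy as np,cv2
def ray(c,px,z):
    px=np.atleast_2d(np.asarray(px,float)); P=np.asarray(c["pose"])
    d=np.c_[(px[:,0]-c["cx"])/c["fx"],(px[:,1]-c["cy"])/c["fy"],np.ones(len(px))]@P[:3,:3].T
    o=P[:3,3]; return o+d*((z-o[2])/d[:,2])[:,None]
def proj(c,X):
    P=np.linalg.inv(c["pose"]); q=np.atleast_2d(X)@P[:3,:3].T+P[:3,3]
    return np.c_[q[:,0]/q[:,2]*c["fx"]+c["cx"],q[:,1]/q[:,2]*c["fy"]+c["cy"]]
E
python3 - <<'E'
from h import *
c=np.load("top0.npz"); im=c["image"]; hsv=cv2.cvtColor(im,cv2.COLOR_RGB2HSV)
print(hsv[285,290],hsv[243,297],hsv[250,298],hsv[211,298], hsv[225,284])
roi=np.zeros(im.shape[:2],np.uint8); roi[170:305,270:345]=1
m=((hsv[...,2]>178)&(hsv[...,1]<45)).astype(np.uint8)*roi
m=cv2.morphologyEx(m,cv2.MORPH_CLOSE,np.ones((5,5)))
n,l,st,ce=cv2.connectedComponentsWithStats(m)
for i in range(1,n):
    if st[i][4]<150: continue
    ys,xs=np.where(l==i)
    for z in (32.4,66,71):
        W=ray(c,np.c_[xs,ys],z)[:,:2].astype(np.float32)
        r=cv2.minAreaRect(W); print(i,st[i],z,np.round(r[0],1),np.round(r[1],1),round(r[2],2), np.round(W.mean(0),1))
vis=im[140:310,240:360,::-1].copy(); vis[m[140:310,240:360]>0]=(0,0,255)
cv2.imwrite("pics/m.png",cv2.resize(vis,None,fx=3.5,fy=3.5))
E
```

```text
[110   4 187] [103  11 159] [104  22 152] [ 75   3 150] [ 90   5 106]
13 [285 232  34  12 238] 32.4 [593.6   4. ] [78.3 23.7] 83.65 [590.1   4.5]
13 [285 232  34  12 238] 66 [591.5   3.4] [76.1 23. ] 83.65 [588.    3.8]
13 [285 232  34  12 238] 71 [591.1   3.3] [75.8 22.9] 83.65 [587.7   3.7]
14 [284 270  27  27 469] 32.4 [485.7  18.2] [58.5 56.3] 83.89 [487.1  17.3]
14 [284 270  27  27 469] 66 [486.6  17.2] [56.8 54.7] 83.89 [487.9  16.3]
14 [284 270  27  27 469] 71 [486.7  17. ] [56.6 54.4] 83.89 [488.1  16.2]
```

View pics/m.png

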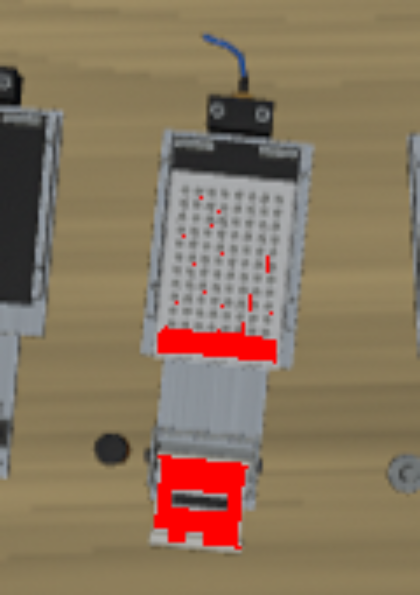

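>>> step_arm --rows '[[[-508,488,0],[0,0,2.943]],[[-508,488,0],[0,0,2.943]],[[-508,488,0],[0,0,2.943]],[[-508,488,0],[0,0,2.943]],[[-508,488,0],[0,0,2.943]],[[-508,488,0],[0,0,2.943]],[[-508,488,0],[0,0,2.943]],[[-508,488,0],[0,0,2.943]],[[-508,488,0],[0,0,2.943]],[[-508,488,0],[0,0,2.943]]]' --fingers 1

```text
clock: 1.4
tcp_pos: [480.7, 82.3, 231.4]
ee_rot: [-2.994, 0.95, -0.0]
wrist_force: [1.1, 0.9, -0.7]
width: 0.3
```

```bash
cat >> h.py <<'E'
from scipy.spatial.transform import Rotation as R
def Rnest(psi,tilt=0):
    # tool y = -nest x, z down; tilt>0 points tool z forward (nest +x)
    x=np.array([np.cos(psi),np.sin(psi),0]);Z=np.array([0,0,1.])
    z=-Z*np.cos(tilt)+x*np.sin(tilt); y=-x*np.cos(tilt)-Z*np.sin(tilt)
    return R.from_matrix(np.c_[np.cross(y,z),y,z])
def delta(s,p,Rt):
    R0=R.from_rotvec(s["ee_rot"]); return np.round(R0.inv().apply(np.array(p)-s["tcp_pos"]),1),np.round((R0.inv()*Rt).as_rotvec(),3)
E
python3 - <<'E'
from h import *
from workcell import manip
s=manip.read_state();print(s["joints"],s["qvel"],s["tcp_pos"])
print(delta(s,[515,12,231],Rnest(np.radians(-6.2))))
E
```

```text
[-0.73959754  0.16736434  0.55191549  1.99056248 -0.10411594  1.01001579
 -0.75321217] [ 0.61917987  0.25232593  0.54793104 -0.21737019 -0.22842309  0.04193795
 -0.22296452] [480.74964799  82.30804275 231.43857269]
(array([68.5, 37.7,  0.4]), array([-1.000e-03,  1.000e-03,  1.064e+00]))
```

>>> step_arm --rows '[[[68,38,0],[0,0,1.06]],[[68,38,0],[0,0,1.06]],[[68,38,0],[0,0,1.06]],[[68,38,0],[0,0,1.06]],[[68,38,0],[0,0,1.06]],[[68,38,0],[0,0,1.06]],[[68,38,0],[0,0,1.06]],[[68,38,0],[0,0,1.06]]]'

```text
clock: 2.4
tcp_pos: [514.2, 14.1, 231.2]
ee_rot: [2.112, -2.326, -0.0]
wrist_force: [0.7, 0.1, -0.2]
width: 0.4
```

Run:
```python
from h import *
from workcell import manip
c=manip.capture("wrist");np.savez("w1.npz",**c);cv2.imwrite("pics/w1.png",c["image"][:,:,::-1])
s=manip.read_state();print(s["joints"],s["qvel"],s["tcp_pos"],s["clock"],R.from_rotvec(s["ee_rot"]).as_matrix().round(3))
print(c["pose"].round(3))
```

```text
[-0.75842579  0.2477885   0.78071345  1.94311802 -0.20296084  1.02998103
 -1.55508281] [ 0.00219102 -0.00205465 -0.00115462 -0.00182156 -0.00111653 -0.00138233
 -0.00731779] [514.25486689  14.03744405 231.23424441] 2.45 [[-0.096 -0.995 -0.   ]
 [-0.995  0.096  0.   ]
 [-0.     0.    -1.   ]]
[[-9.70000e-02 -9.47000e-01 -3.06000e-01  5.91399e+02]
 [-9.95000e-01  9.20000e-02  3.00000e-02  6.51000e+00]
 [-0.00000e+00  3.07000e-01 -9.52000e-01  3.72728e+02]
 [ 0.00000e+00  0.00000e+00  0.00000e+00  1.00000e+00]]
```

View pics/w1.png

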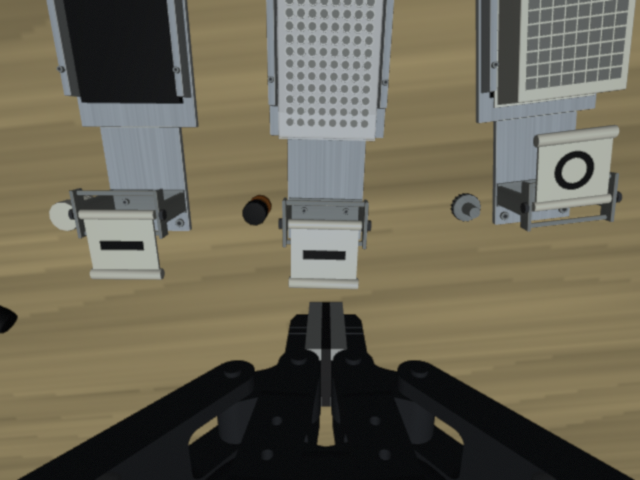

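The wrist view shows nest_a's flag bar at row ~283 (cols 290–358), the plate's front edge at row ~138 (cols 278–378), and the shut fingertips at (325,305).

Run:
```python
from h import *
c=np.load("w1.npz"); im=c["image"][:,:,::-1]
a=cv2.resize(im[60:300,250:400],None,fx=4,fy=4,interpolation=cv2.INTER_CUBIC)
cv2.imwrite("pics/w1a.png",a[:520]); cv2.imwrite("pics/w1b.png",a[440:])
```

```text
(no output)
```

View pics/w1a.png

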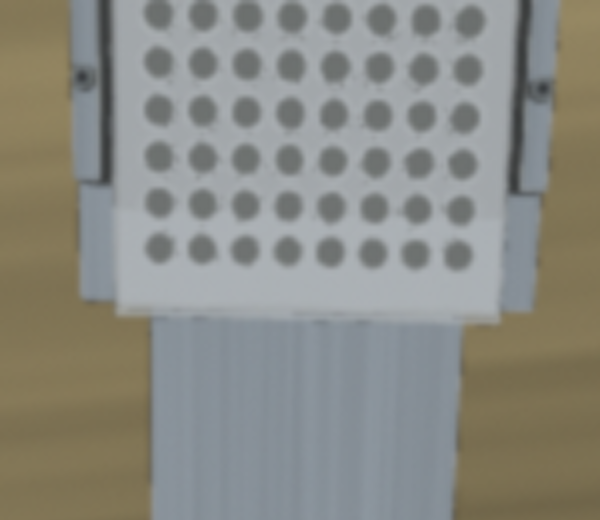

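View pics/w1b.png

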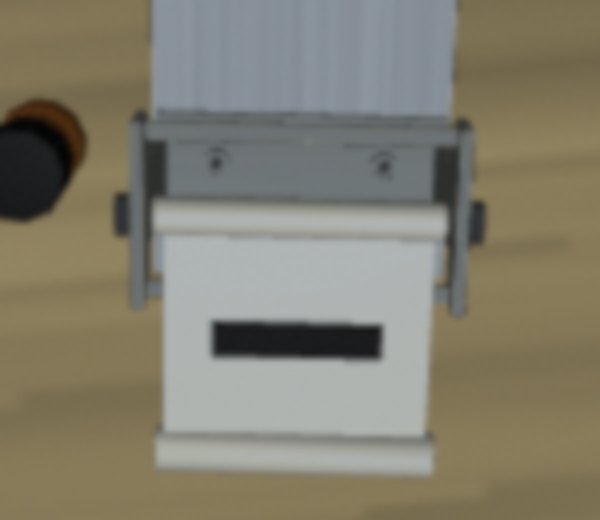

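Run:
```python
from h import *
c=np.load("w1.npz")
f=lambda u,v,o:(250+u/4-.375,60+o+v/4-.375)
its={"bar":([f(156,451,110),f(433,456,110)],66),"piv":([f(154,217,110),f(447,221,110)],66),
"earfront":([f(138,115,110),f(463,122,110)],69),"earback":([f(136,306,110),f(458,314,110)],69),
"step":([f(80,299,0),f(534,312,0)],8),"guide":([f(76,182,0),f(546,193,0)],28),
"plate18":([f(117,316,0),f(498,322,0)],18),"platetop":([f(117,306,0),f(498,314,0)],32.4)}
psi=np.radians(-6.2);ex=np.array([np.cos(psi),np.sin(psi)]);ey=np.array([-ex[1],ex[0]])
for k,(p,z) in its.items():
    W=ray(c,p,z)[:,:2]; d=W[0]-W[1]; print(k,W.round(1).tolist(),"len",round(np.hypot(*d),1),"yaw",round(np.degrees(np.arctan2(-d[0],d[1])),2),"s,t",(W.mean(0)@ex).round(1),(W.mean(0)@ey).round(1))
```

```text
bar [[463.5, 51.1], [456.5, -8.5]] len 59.9 yaw -6.65 s,t 455.0 70.9
piv [[515.3, 44.9], [508.6, -15.0]] len 60.3 yaw -6.34 s,t 507.4 70.1
earfront [[537.2, 45.1], [529.5, -19.4]] len 64.9 yaw -6.78 s,t 528.8 70.4
earback [[497.5, 50.7], [489.3, -15.7]] len 66.9 yaw -7.03 s,t 488.6 70.6
step [[586.0, 58.3], [573.2, -44.5]] len 103.6 yaw -7.11 s,t 575.5 69.5
guide [[609.9, 53.0], [598.1, -45.4]] len 99.1 yaw -6.8 s,t 600.1 69.0
plate18 [[581.8, 49.2], [572.3, -35.0]] len 84.8 yaw -6.41 s,t 572.9 69.4
platetop [[584.2, 47.2], [574.7, -33.4]] len 81.2 yaw -6.69 s,t 575.3 69.4
```

```bash
cat >> h.py <<'E'
PSI=np.radians(-6.7); EX=np.array([np.cos(PSI),np.sin(PSI),0]);EY=np.array([-EX[1],EX[0],0]);O=np.array([594.4,5.3,0])
def N(x,y,z): return O+EX*x+EY*y+np.array([0,0,z])
def nest(p): d=np.asarray(p)-O; return np.round([d@EX,d@EY,d[2]],1)
E
python3 - <<'E'
from h import *
from workcell import manip
s=manip.read_state()
for z in (120,15): print(delta(s,N(-39,0,z),Rnest(PSI)))
E
```

```text
(array([  0.2, -41.6, 111.2]), array([0.  , 0.  , 0.02]))
(array([ 2.000e-01, -4.170e+01,  2.162e+02]), array([0.  , 0.  , 0.02]))
```

>>> step_arm --rows '[[[0,-41.5,30],[0,0,0.02]],[[0,-41.5,75],[0,0,0.02]],[[0,-41.5,111],[0,0,0.02]],[[0,-41.5,111],[0,0,0.02]],[[0,-41.5,111],[0,0,0.02]]]'

```text
clock: 3.08
tcp_pos: [556.6, 9.6, 121.6]
ee_rot: [-2.085, 2.347, -0.002]
wrist_force: [0.4, 0.1, 0.8]
width: -0.1
```

Run:
```python
from h import *
from workcell import manip
c=manip.capture("wrist");np.savez("w2.npz",**c);cv2.imwrite("pics/w2.png",c["image"][:,:,::-1])
s=manip.read_state();print(nest(s["tcp_pos"]),s["clock"],delta(s,N(-39,0,15),Rnest(PSI)))
```

```text
[-37.7   0.  122. ] 3.125 (array([  0.2,   1.6, 107. ]), array([-0.003,  0.001, -0.001]))
```

View pics/w2.png

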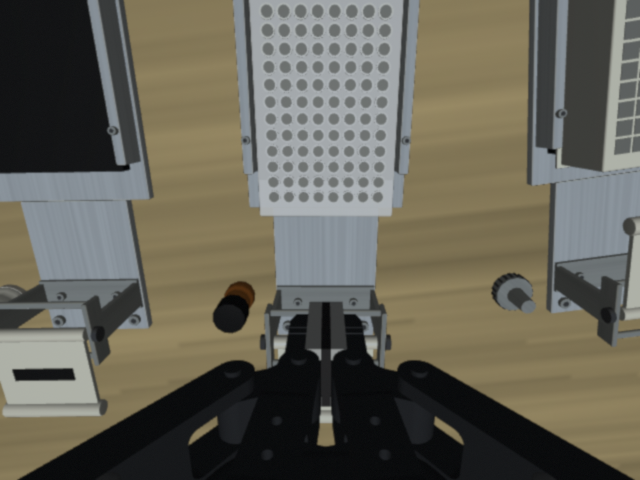

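The plate's front corners are at (260,214) and (392,215). The fingers are over the gap, seen against the ears because of parallax. I'll descend now.

>>> step_arm --rows '[[[0,1.5,50],[0,0,0]],[[0,1.5,90],[0,0,0]],[[0,1.5,107],[0,0,0]],[[0,1.5,107],[0,0,0]],[[0,1.5,107],[0,0,0]]]'

```text
clock: 3.75
tcp_pos: [555.7, 9.9, 15.0]
ee_rot: [-2.084, 2.347, -0.003]
wrist_force: [0.3, -0.8, 1.3]
width: 0.1
```

Run:
```python
from h import *
from workcell import manip
c0=np.load("w2.npz"); W=ray(c0,[[259.5,214.5],[392,215.5]],18);print([nest(w) for w in W])
c=manip.capture("wrist");np.savez("w3.npz",**c);cv2.imwrite("pics/w3.png",c["image"][:,:,::-1])
s=manip.read_state();print(nest(s["tcp_pos"]),s["clock"],s["wrist_force"],delta(s,N(-39,0,15),Rnest(PSI)))
```

```text
[array([-17.4,  43. ,  18. ]), array([-18.1, -43.5,  18. ])]
[-39.1   0.2  15. ] 3.8 [-0.46806161  0.1781915   0.39992038] (array([ 0.2, -0.1,  0. ]), array([-0.003,  0.001, -0.001]))
```

View pics/w3.png

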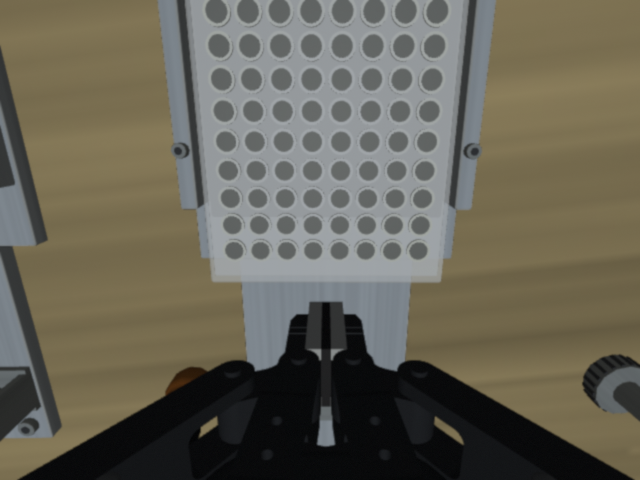

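>>> step_arm --rows '[[[0,-4,0],[0,0,0]],[[0,-7,0],[0,0,0]],[[0,-9,0],[0,0,0]],[[0,-11,0],[0,0,0]],[[0,-13,0],[0,0,0]],[[0,-15,0],[0,0,0]],[[0,-17,0],[0,0,0]],[[0,-19,0],[0,0,0]],[[0,-20.5,0],[0,0,0]],[[0,-21,0],[0,0,0]]]'

```text
clock: 5.05
tcp_pos: [575.1, 7.6, 13.3]
ee_rot: [-2.086, 2.349, 0.0]
wrist_force: [-1.4, -0.1, 1.3]
width: -0.1
```

Run:
```python
from h import *
from workcell import manip
c=manip.capture("wrist");np.savez("w4.npz",**c);cv2.imwrite("pics/w4.png",c["image"][:,:,::-1])
s=manip.read_state();print(nest(s["tcp_pos"]),s["clock"],s["wrist_force"])
```

```text
[-19.4   0.   13.3] 5.1 [-0.11868863 -0.74768074 -0.77787599]
```

View pics/w4.png

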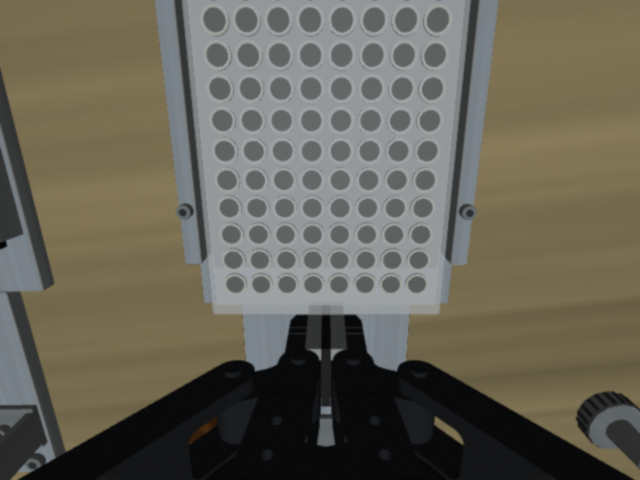

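Run:
```python
from h import *
for f,e in(("w3.npz",[[211,282],[441,282]]),("w4.npz",[[214,314.5],[440,314]])):
    c=np.load(f)
    for z in(18,32.4): print(f,z,[nest(w).tolist() for w in ray(c,e,z)])
c=np.load("w3.npz");print([nest(w).tolist() for w in ray(c,[[182,208],[471,208]],28)])
c=np.load("w4.npz");print([nest(w).tolist() for w in ray(c,[[186,263],[466,264]],28)])
for f in("w3","w4"):
    c=np.load(f+".npz");cv2.imwrite(f"pics/{f}z.png",cv2.resize(c["image"][190:370,180:470,::-1],None,fx=2.7,fy=2.7,interpolation=cv2.INTER_CUBIC))
```

```text
w3.npz 18 [[-20.7, 44.8, 18.0], [-20.8, -45.1, 18.0]]
w3.npz 32.4 [[-14.6, 40.1, 32.4], [-14.7, -40.4, 32.4]]
w4.npz 18 [[-14.3, 44.2, 18.0], [-14.2, -45.4, 18.0]]
w4.npz 32.4 [[-6.7, 39.5, 32.4], [-6.6, -40.7, 32.4]]
[[10.8, 48.9, 28.0], [10.7, -49.6, 28.0]]
[[11.2, 49.0, 28.0], [10.6, -49.5, 28.0]]
```

View pics/w4z.png

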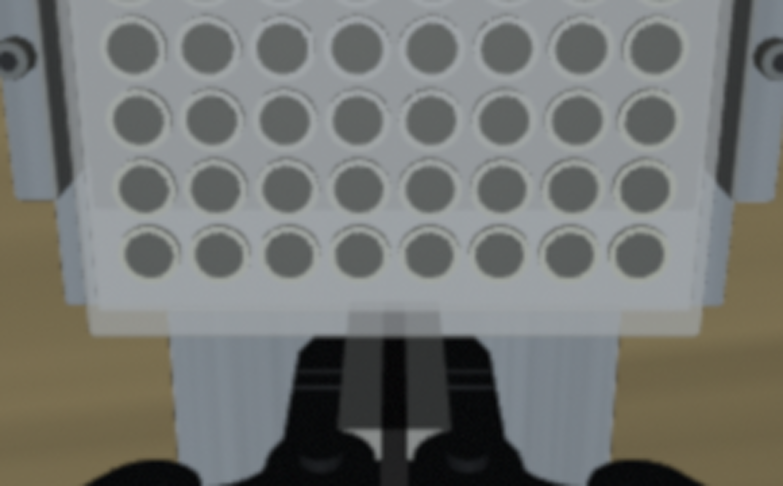

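View pics/w3z.png

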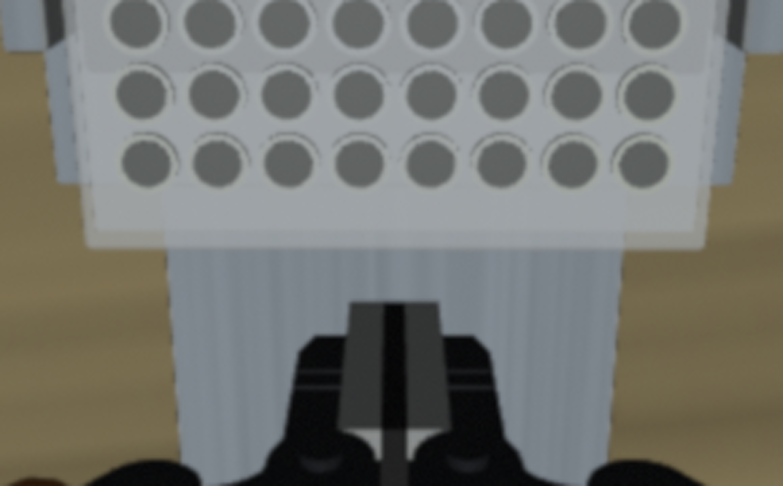

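The plate has moved about 7 mm, straight between the guides, with its front now at about nest x −10. I'll keep going slowly and watch the force.

>>> step_arm --rows '[[[0,-1,0],[0,0,0]],[[0,-2,0],[0,0,0]],[[0,-3,0],[0,0,0]],[[0,-4,0],[0,0,0]],[[0,-5,0],[0,0,0]],[[0,-5.5,0],[0,0,0]]]'

```text
clock: 5.85
tcp_pos: [580.6, 7.0, 13.3]
ee_rot: [-2.086, 2.349, -0.0]
wrist_force: [0.3, 0.1, 0.1]
width: -0.3
```

Run:
```python
from h import *
from workcell import manip
s=manip.read_state();print(nest(s["tcp_pos"]),s["clock"],s["wrist_force"],s["joint_torque"])
```

```text
[-13.9   0.   13.3] 5.85 [0.33199735 0.14787333 0.10995802] [ 2.49245495e-02 -4.65455461e+01  8.64078641e+00 -1.43573052e+01
 -1.58202782e-02 -1.24985827e-01  3.13924347e-04]
```

>>> step_arm --rows '[[[0,-0.7,0],[0,0,0]],[[0,-1.3,0],[0,0,0]],[[0,-1.5,0],[0,0,0]]]'

```text
clock: 6.22
tcp_pos: [581.8, 6.8, 13.3]
ee_rot: [2.086, -2.349, -0.001]
wrist_force: [-1.9, -0.1, 1.0]
width: 0.1
```

Run:
```python
from h import *
from workcell import manip
s=manip.read_state();print(nest(s["tcp_pos"]),s["clock"],s["wrist_force"],s["joint_torque"])
c=manip.capture("wrist");np.savez("w5.npz",**c);cv2.imwrite("pics/w5.png",c["image"][:,:,::-1])
c=manip.capture("top");np.savez("t5.npz",**c);cv2.imwrite("pics/t5.png",cv2.resize(c["image"][140:310,240:360,::-1],None,fx=3.5,fy=3.5,interpolation=cv2.INTER_CUBIC))
```

```text
[-12.7   0.1  13.3] 6.225 [-1.89157845 -0.07542153  1.03539237] [ 1.03859121e-01 -4.63534677e+01  8.67862254e+00 -1.47066951e+01
 -5.26130036e-02 -3.42255011e-01 -1.22475021e-04]
```

View pics/w5.png

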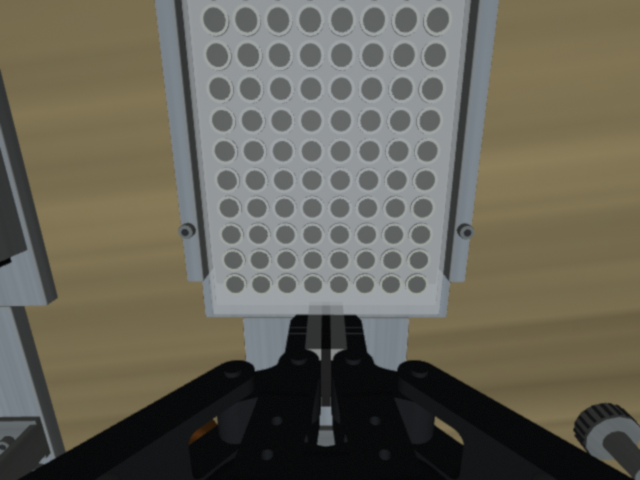

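View pics/t5.png

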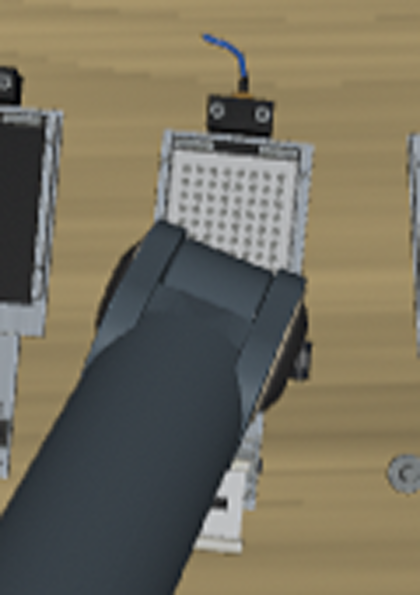

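>>> step_arm --rows '[[[0,-0.5,0],[0,0,0]],[[0,-1,0],[0,0,0]],[[0,-1,0],[0,0,0]]]'

```text
clock: 6.7
tcp_pos: [581.9, 6.8, 13.1]
ee_rot: [2.086, -2.348, -0.003]
wrist_force: [-5.1, 0.7, 4.4]
width: -0.1
```

Run:
```python
from h import *
from workcell import manip
s=manip.read_state();print(nest(s["tcp_pos"]),s["clock"],s["wrist_force"],s["joint_torque"])
```

```text
[-12.6   0.   13.1] 6.7 [-5.08498065  0.68859817  4.43506523] [ 4.35761735e-01 -4.53082216e+01  8.79998982e+00 -1.64084226e+01
 -2.57726926e-01 -1.45003550e+00 -6.75385545e-04]
```

>>> step_arm --rows '[[[0,3,0],[0,0,0]],[[0,10,0],[0,0,0]],[[0,22,0],[0,0,0]],[[0,24,0],[0,0,0]],[[0,24,-50],[0,0,0]],[[0,24,-100],[0,0,0]],[[0,24,-150],[0,0,0]],[[0,24,-200],[0,0,0]],[[0,24,-215],[0,0,0]],[[0,24,-215],[0,0,0]]]'

```text
clock: 7.95
tcp_pos: [559.3, 9.7, 228.7]
ee_rot: [-2.086, 2.347, -0.0]
wrist_force: [0.6, 0.9, 0.2]
width: -0.2
```

Run:
```python
from h import *
from workcell import manip
s=manip.read_state();print(nest(s["tcp_pos"]),s["clock"],s["joints"].round(3))
c=manip.capture("wrist");np.savez("w6.npz",**c);cv2.imwrite("pics/w6.png",c["image"][:,:,::-1])
c=manip.capture("top");np.savez("t6.npz",**c);cv2.imwrite("pics/t6.png",cv2.resize(c["image"][140:310,240:360,::-1],None,fx=3.5,fy=3.5,interpolation=cv2.INTER_CUBIC))
c=manip.capture("side");np.savez("s6.npz",**c);cv2.imwrite("pics/s6.png",cv2.resize(c["image"][220:320,220:390,::-1],None,fx=4.5,fy=4.5,interpolation=cv2.INTER_CUBIC))
```

```text
[-35.4   0.3 228.7] 7.95 [-0.709  0.346  0.792  1.85  -0.282  1.059 -1.496]
```

View pics/w6.png

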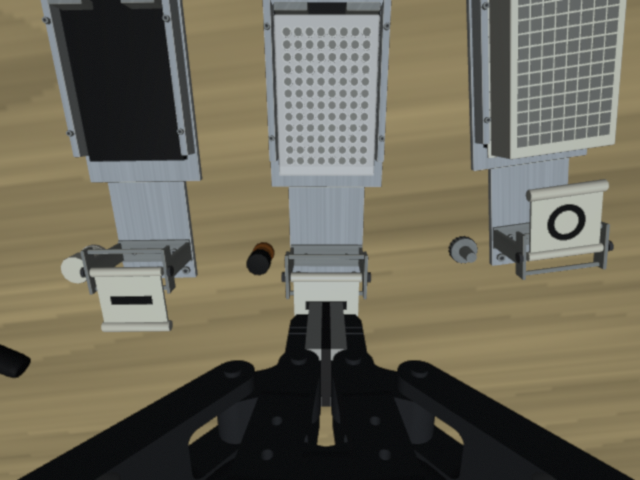

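View pics/s6.png

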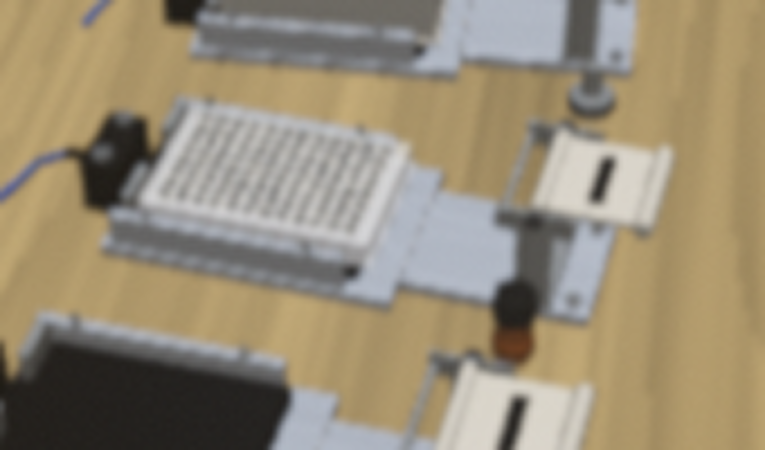

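View pics/t6.png

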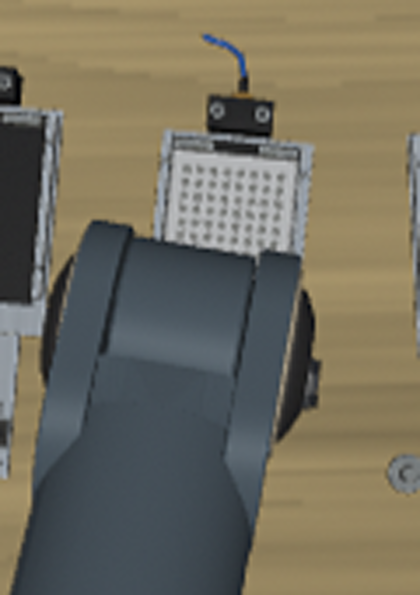

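Run:
```python
from h import *
c=np.load("w6.npz");cv2.imwrite("pics/w6z.png",cv2.resize(c["image"][0:60,255:395,::-1],None,fx=5.5,fy=5.5,interpolation=cv2.INTER_CUBIC))
cv2.imwrite("pics/w6y.png",cv2.resize(c["image"][140:200,255:395,::-1],None,fx=5.5,fy=5.5,interpolation=cv2.INTER_CUBIC))
for z in(18,25,32.4): print(z,[nest(w).tolist() for w in ray(c,[[274,175.5],[376,176]],z)])
print([nest(w).tolist() for w in ray(c,[[272,185],[381,187]],8)])
```

```text
18 [[-3.3, 47.3, 18.0], [-3.9, -45.5, 18.0]]
25 [[-2.4, 46.3, 25.0], [-3.0, -44.6, 25.0]]
32.4 [[-1.5, 45.3, 32.4], [-2.0, -43.6, 32.4]]
[[-13.5, 50.9, 8.0], [-15.5, -51.9, 8.0]]
```

View pics/w6z.png

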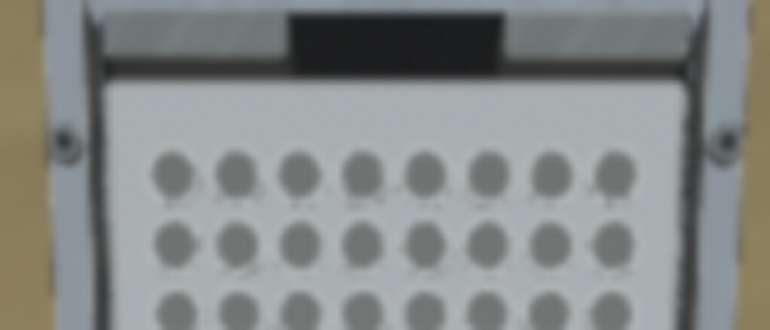

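View pics/w6y.png

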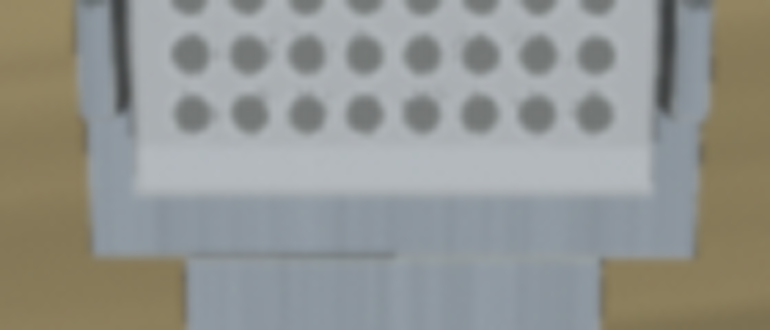

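Run:
```python
from h import *
c=np.load("w6.npz")
for v,zs in((78,(32.4,20)),(55,(34,18,)),(10,(34,))):
  for z in zs: print(v,z,nest(ray(c,[[325,v/5.5]],z)[0]))
cs=np.load("s6.npz")
for nm in("side0","s6"):
    c=np.load(nm+".npz");cv2.imwrite(f"pics/{nm}y.png",cv2.resize(c["image"][235:285,238:330,::-1],None,fx=8,fy=8,interpolation=cv2.INTER_CUBIC))
for x in(118,125,130): print(x,[proj(cs,N(x,y,34))[0].round(1).tolist() for y in(-30,0,30)])
```

```text
78 32.4 [122.2   0.7  32.4]
78 20 [125.1   0.7  20. ]
55 34 [124.6   0.7  34. ]
55 18 [128.6   0.7  18. ]
10 34 [130.1   0.6  34. ]
118 [[261.2, 245.1], [256.7, 252.9], [252.1, 261.0]]
125 [[258.4, 244.6], [253.9, 252.4], [249.2, 260.5]]
130 [[256.5, 244.2], [251.9, 252.0], [247.2, 260.1]]
```

View pics/s6y.png

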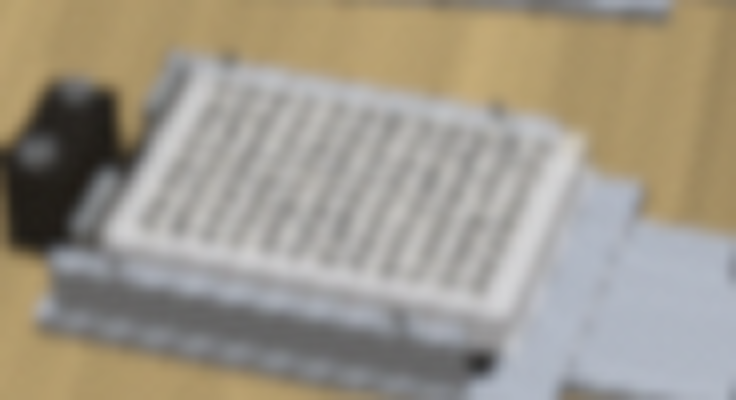

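Run:
```python
import numpy as np
t=0.7;d=np.array([np.sin(t),-np.cos(t)]);n=np.array([np.cos(t),np.sin(t)])
def pen(th,tcp,h=11):
    piv=np.array([-83,66.]);u=np.array([-np.cos(th),np.sin(th)])
    pts=[piv+u*r for r in np.linspace(0,52,53)]; rad=[1.5]*52+[5]; rad[0]=5
    m=9
    for p,r in zip(pts,rad):
        q=p-tcp; a=q@d; b=q@n           # finger: a<=0, |b|<=h
        da=max(a,0); db=max(abs(b)-h,0)
        dist=np.hypot(da,db) if (da>0 or db>0) else -min(-a,h-abs(b))
        m=min(m,dist-r)
    return m
wp=np.array([[-147,40],[-135,58],[-122,80],[-105,96],[-90,103],[-72,104],[-62,103]])
th=0
for i in range(len(wp)-1):
    for s in np.linspace(0,1,5)[:-1]:
        p=wp[i]+s*(wp[i+1]-wp[i])
        while pen(th,p)<0 and th<2.5: th+=.01
        print(p.round(0),round(np.degrees(th)),"tipcorner",(p+11*n).round(0),"back",(p-11*n).round(0))
```

```text
[-147.   40.] 0 tipcorner [-139.   47.] back [-155.   33.]
[-144.   44.] 0 tipcorner [-136.   52.] back [-152.   37.]
[-141.   49.] 1 tipcorner [-133.   56.] back [-149.   42.]
[-138.   54.] 9 tipcorner [-130.   61.] back [-146.   46.]
[-135.   58.] 17 tipcorner [-127.   65.] back [-143.   51.]
[-132.   64.] 24 tipcorner [-123.   71.] back [-140.   56.]
[-128.   69.] 32 tipcorner [-120.   76.] back [-137.   62.]
[-125.   74.] 38 tipcorner [-117.   82.] back [-134.   67.]
[-122.   80.] 45 tipcorner [-114.   87.] back [-130.   73.]
[-118.   84.] 52 tipcorner [-109.   91.] back [-126.   77.]
[-114.   88.] 58 tipcorner [-105.   95.] back [-122.   81.]
[-109.   92.] 64 tipcorner [-101.   99.] back [-118.   85.]
[-105.   96.] 72 tipcorner [-97. 103.] back [-113.   89.]
[-101.   98.] 78 tipcorner [-93. 105.] back [-110.   91.]
[-98. 100.] 84 tipcorner [-89. 107.] back [-106.   92.]
[-94. 101.] 89 tipcorner [-85. 108.] back [-102.   94.]
[-90. 103.] 94 tipcorner [-82. 110.] back [-98.  96.]
[-86. 103.] 100 tipcorner [-77. 110.] back [-94.  96.]
[-81. 104.] 105 tipcorner [-73. 111.] back [-89.  96.]
[-76. 104.] 111 tipcorner [-68. 111.] back [-85.  97.]
[-72. 104.] 118 tipcorner [-64. 111.] back [-80.  97.]
[-70. 104.] 121 tipcorner [-61. 111.] back [-78.  97.]
[-67. 104.] 124 tipcorner [-59. 111.] back [-75.  96.]
[-64. 103.] 127 tipcorner [-56. 110.] back [-73.  96.]
```

Run:
```python
from h import *
from workcell import manip
s=manip.read_state()
print(delta(s,N(-205,0,160),Rnest(PSI,.7)))
```

```text
(array([  0.3, 168.1,  67. ]), array([ 0.703, -0.001, -0.001]))
```

>>> step_arm --rows '[[[0,50,10],[0.17,0,0]],[[0,100,25],[0.34,0,0]],[[0,140,40],[0.52,0,0]],[[0,150,50],[0.7,0,0]],[[0,150,50],[0.7,0,0]],[[0,150,50],[0.7,0,0]],[[0,150,50],[0.7,0,0]]]'

```text
clock: 8.98
tcp_pos: [441.2, 9.5, 206.0]
ee_rot: [-1.799, 2.093, -0.548]
wrist_force: [1.0, 0.6, 1.3]
width: -0.3
```

Run:
```python
from h import *
from workcell import manip
s=manip.read_state()
print(nest(s["tcp_pos"]),s["clock"],s["joints"].round(3))
for p in((-200,103),(-147,40)): print(delta(s,N(p[0],0,p[1]),Rnest(PSI,.7)))
c=manip.capture("wrist");np.savez("w7.npz",**c);cv2.imwrite("pics/w7.png",c["image"][:,:,::-1])
```

```text
[-152.6  -13.7  206. ] 8.975 [ 0.085 -0.077 -0.317  2.392  0.455  0.382 -2.344]
(array([-12.4,  92. ,  66.5]), array([ 0.19 , -0.022, -0.026]))
(array([-14.4,  76.5, 147.4]), array([ 0.19 , -0.022, -0.026]))
```

View pics/w7.png

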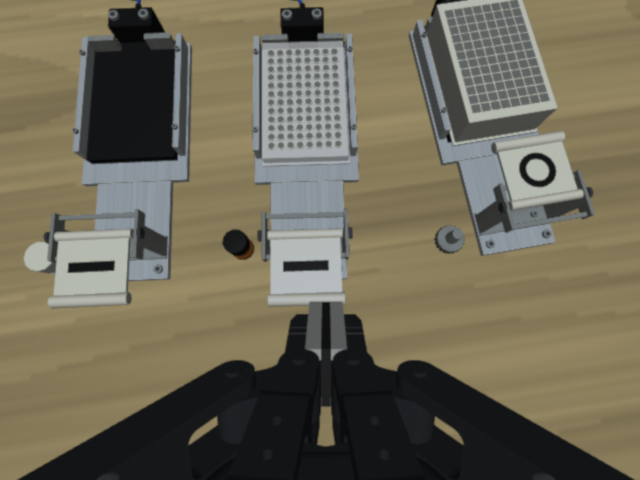

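```bash
cat > kin.py <<'E'
from h import *
from scipy.optimize import least_squares
D=[([-1.29491988,0.46942371,-0.04862509,1.53369914,0.02411814,1.14098104,-0.08230309],[202.35615408,643.34348438,230.27126127],[2.53188645,1.85785648,-2.36675364e-03]),
([-0.73959754,0.16736434,0.55191549,1.99056248,-0.10411594,1.01001579,-0.75321217],[480.74964799,82.30804275,231.43857269],[-2.994,.95,0]),
([-0.75842579,0.2477885,0.78071345,1.94311802,-0.20296084,1.02998103,-1.55508281],[514.25486689,14.03744405,231.23424441],[2.112,-2.326,0]),
([-0.709,0.346,0.792,1.85,-0.282,1.059,-1.496],[559.3,9.7,228.7],[-2.086,2.347,0]),
([0.085,-0.077,-0.317,2.392,0.455,0.382,-2.344],[441.2,9.5,206.0],[-1.799,2.093,-0.548])]
def fk(q,p,s):
    h,L1,L2,L3,a1,a2,a3,c7=p[:8]
    Rz=lambda a:R.from_euler('z',a);Ry=lambda a:R.from_euler('y',a)
    r=Rz(s[0]*q[0]);t=np.array([0,0,h])
    r=r*Ry(q[1])*Rz(s[1]*q[2]);t=t+r.apply([a1,0,L1])
    r=r*Ry(q[3])*Rz(s[2]*q[4]);t=t+r.apply([a2,0,L2])
    r=r*Ry(q[5])*Rz(s[3]*q[6]+c7);t=t+r.apply([0,0,L3])+ (r*Rz(-s[3]*q[6]-c7)).apply([a3,0,0])
    return t,r
def fit():
    import itertools
    best=None
    for s in itertools.product((1,-1),repeat=4):
        f=lambda p:np.concatenate([np.r_[(fk(q,p,s)[0]-x),200*(fk(q,p,s)[1].inv()*R.from_rotvec(r)).as_rotvec()] for q,x,r in D])
        for c in(0,1.57,3.14,-1.57):
            o=least_squares(f,[300,400,400,200,0,0,0,c],x_scale=[100]*4+[50]*3+[1])
            if best is None or o.cost<best[0]: best=(o.cost,s,o.x)
    return best
if __name__=="__main__":
    b=fit();print(b)
    np.save("kin.npy",np.r_[b[1],b[2]])
    for q,x,r in D:
        t,rr=fk(q,b[2],b[1]);print((t-x).round(1),(rr.inv()*R.from_rotvec(r)).as_rotvec().round(3))
E
python3 kin.py
```

```text
(np.float64(1464.040004856053), (-1, -1, -1, -1), array([438.44527495, 412.94524767, 558.57136458, 215.12772511,
        25.48013771, 120.72028242,  -3.14910401,   3.14150394]))
[-45.2   6.8   6.4] [0. 0. 0.]
[ 3.2 25.9 -3.6] [-0. -0. -0.]
[ 1.5  7.7 -3.2] [ 0.  0. -0.]
[-4.2 -3.3 -1. ] [-0.001  0.    -0.   ]
[-0.6 -0.9  1.4] [-0.001  0.     0.001]
```

```bash
cat > kin2.py <<'E'
from kin import *
Rz=lambda a:R.from_euler('z',a);Ry=lambda a:R.from_euler('y',a)
def frames(q):
    r1=Rz(-q[0]);r3=r1*Ry(q[1])*Rz(-q[2]);r5=r3*Ry(q[3])*Rz(-q[4]);r6=r5*Ry(q[5]);r7=r6*Rz(-q[6]+np.pi)
    return r1,r3,r5,r6,r7
def A(q):
    r1,r3,r5,r6,r7=[r.as_matrix() for r in frames(q)]
    r4=(R.from_matrix(r3)*Ry(q[3])).as_matrix(); r2=(R.from_matrix(r1)*Ry(q[1])).as_matrix()
    return np.c_[np.array([0,0,1.]),r1[:,1],r3,r4[:,0],r5[:,:3],r6[:,0],r6[:,2]]
M=np.vstack([A(q) for q,_,_ in D]);b=np.concatenate([x for _,x,_ in D])
lam=.02;x0=np.array([365,0,0,0,400,0,0,0,400,0,200.])
V=x0+np.linalg.lstsq(np.vstack([M,lam*np.eye(M.shape[1])]),np.r_[b-M@x0,np.zeros(M.shape[1])],rcond=None)[0]
if __name__=="__main__":
    print(V.round(1)); print((M@V-b).reshape(-1,3).round(1))
def fk2(q): return A(q)@V,frames(q)[-1]
E
python3 kin2.py
```

```text
[234.6 -24.7   0.8 -16.2 549.5  -5.    4.9  -0.9 467.3  -0.7 298.1]
[[-0.3 -0.1  0. ]
 [ 0.4  0.2 -0.1]
 [-0.  -0.1 -0.1]
 [-0.2 -0.1  0.1]
 [-0.  -0.1  0.1]]
```

```bash
cat > ik.py <<'E'
from kin2 import *
lo=np.array([-2.59,-.33,-1.39,.1,-1.04,.21,-2.66])+.02;hi=np.array([2.59,1.99,1.29,2.45,4.18,1.99,2.66])-.02
def ik(p,Rt,seeds):
    best=(9e9,None)
    for q0 in seeds:
        f=lambda q:np.r_[fk2(q)[0]-p,300*(fk2(q)[1].inv()*Rt).as_rotvec(), .0*(q-q0)]
        o=least_squares(f,np.clip(q0,lo+.001,hi-.001),bounds=(lo,hi))
        if o.cost<best[0]: best=(o.cost,o.x)
    return best
if __name__=="__main__":
    rng=np.random.default_rng(0)
    seeds=[np.array(D[i][0]) for i in(2,3,4)]+[rng.uniform(lo,hi) for _ in range(6)]
    for tilt in(.45,.6,.7):
      for flip in(0,1):
        for P in((-147,40),(-190,100),(-122,80),(-72,104)):
            Rt=Rnest(PSI,tilt)
            if flip: Rt=Rt*R.from_euler('z',np.pi)
            c,q=ik(N(P[0],0,P[1]),Rt,seeds);print(tilt,flip,P,round(c,2),q.round(2))
E
python3 ik.py
```

```text
0.45 0 (-147, 40) 421.39 [ 0.19  0.41 -0.51  2.43  1.75  0.35  2.64]
0.45 0 (-190, 100) 536.74 [ 0.47  0.15 -0.76  2.43  0.76  0.34 -2.64]
0.45 0 (-122, 80) 192.66 [-1.04  0.36  1.    2.42 -1.02  0.23 -0.85]
0.45 0 (-72, 104) 2.95 [-0.93  0.37  0.93  2.35 -1.02  0.23 -0.83]
0.45 1 (-147, 40) 101.63 [ 0.83  0.8  -1.37  2.43  1.64  0.94 -0.23]
0.45 1 (-190, 100) 359.9 [ 0.91  0.4  -1.37  2.43  1.23  0.63  0.04]
0.45 1 (-122, 80) 0.0 [ 0.22  0.28 -0.51  2.42  1.45  0.29 -0.17]
0.45 1 (-72, 104) 0.0 [ 0.05  0.27 -0.27  2.31  0.99  0.25  0.33]
0.6 0 (-147, 40) 1184.81 [ 0.52  0.55 -0.98  2.43  1.78  0.69  2.64]
0.6 0 (-190, 100) 2235.97 [ 0.58  0.12 -0.85  2.43  0.79  0.3  -2.64]
0.6 0 (-122, 80) 353.91 [ 0.46  0.39 -0.83  2.43  1.79  0.5   2.64]
0.6 0 (-72, 104) 0.0 [ 0.3   0.31 -0.59  2.4   1.86  0.37  2.61]
0.6 1 (-147, 40) 1007.37 [ 0.78  0.83 -1.37  2.43  1.74  1.02 -0.32]
0.6 1 (-190, 100) 1673.93 [ 0.86  0.41 -1.37  2.43  1.36  0.68 -0.11]
0.6 1 (-122, 80) 213.28 [ 0.84  0.68 -1.37  2.43  1.72  0.88 -0.3 ]
0.6 1 (-72, 104) 0.0 [ 0.13  0.28 -0.39  2.41  1.92  0.31 -0.61]
0.7 0 (-147, 40) 2194.54 [ 0.62  0.69 -1.17  2.43  1.82  0.92  2.64]
0.7 0 (-190, 100) 3862.01 [ 0.6   0.55 -1.33  2.43  1.55  0.99  2.64]
0.7 0 (-122, 80) 928.27 [ 0.63  0.51 -1.09  2.43  1.83  0.72  2.64]
0.7 0 (-72, 104) 5.65 [ 0.76  0.56 -1.2   2.43  1.94  0.77  2.64]
0.7 1 (-147, 40) 2099.24 [ 0.75  0.86 -1.37  2.43  1.81  1.1  -0.38]
0.7 1 (-190, 100) 3064.92 [ 0.82  0.42 -1.37  2.43  1.44  0.74 -0.22]
0.7 1 (-122, 80) 837.33 [ 0.81  0.71 -1.37  2.43  1.79  0.95 -0.37]
0.7 1 (-72, 104) 2.75 [ 0.86  0.71 -1.37  2.43  1.91  0.93 -0.4 ]
```

```bash
cat > t.py <<'E'
from ik import *
rng=np.random.default_rng(0)
seeds=[np.array(D[i][0]) for i in(2,3,4)]+[rng.uniform(lo,hi) for _ in range(4)]
for tilt in(.3,.4,.5):
  d=np.array([np.sin(tilt),-np.cos(tilt)]);n=np.array([np.cos(tilt),np.sin(tilt)])
  for roll in(0,90,180,-90):
    out=[]
    for th in(-1,0,45,100):
        a=np.radians(max(th,0));bar=np.array([-83,66])+52*np.array([-np.cos(a),np.sin(a)])
        P=bar-17*n+9*d
        if th<0: P=P-30*n
        c,q=ik(N(P[0],0,P[1]),Rnest(PSI,tilt)*R.from_euler('z',roll,degrees=True),seeds);out.append((round(c,1),q.round(2).tolist()))
    print(tilt,roll,[o[0] for o in out],out[1][1])
E
python3 t.py
```

```text
0.3 0 [np.float64(83.9), np.float64(1.8), np.float64(0.0), np.float64(0.0)] [-0.03, 0.3, -0.21, 2.4, 0.77, 0.23, -2.64]
0.3 90 [np.float64(2.8), np.float64(0.0), np.float64(0.0), np.float64(0.0)] [0.03, 0.31, -0.28, 2.4, 0.87, 0.24, 1.97]
0.3 180 [np.float64(2.8), np.float64(0.0), np.float64(0.0), np.float64(0.0)] [0.08, 0.31, -0.34, 2.4, 0.91, 0.26, 0.36]
0.3 -90 [np.float64(2.8), np.float64(0.0), np.float64(0.0), np.float64(0.0)] [0.02, 0.3, -0.27, 2.4, 0.86, 0.24, -1.16]
0.4 0 [np.float64(727.3), np.float64(346.5), np.float64(22.3), np.float64(0.0)] [-0.92, 0.39, 0.86, 2.43, -1.02, 0.23, -0.86]
0.4 90 [np.float64(250.7), np.float64(1.9), np.float64(0.0), np.float64(0.0)] [0.85, 0.74, -1.37, 2.43, 1.57, 0.87, 1.39]
0.4 180 [np.float64(250.7), np.float64(1.9), np.float64(0.0), np.float64(0.0)] [0.85, 0.74, -1.37, 2.43, 1.57, 0.87, -0.18]
0.4 -90 [np.float64(250.7), np.float64(1.9), np.float64(0.0), np.float64(0.0)] [0.85, 0.74, -1.37, 2.43, 1.57, 0.87, -1.75]
0.5 0 [np.float64(1445.5), np.float64(567.9), np.float64(394.8), np.float64(97.0)] [0.29, 0.41, -0.65, 2.43, 1.75, 0.43, 2.64]
0.5 90 [np.float64(875.6), np.float64(238.3), np.float64(7.6), np.float64(0.0)] [0.82, 0.76, -1.37, 2.43, 1.65, 0.92, 1.32]
0.5 180 [np.float64(875.6), np.float64(238.3), np.float64(7.6), np.float64(0.0)] [0.82, 0.76, -1.37, 2.43, 1.65, 0.92, -0.25]
0.5 -90 [np.float64(875.6), np.float64(238.3), np.float64(7.6), np.float64(0.0)] [0.82, 0.76, -1.37, 2.43, 1.65, 0.92, -1.82]
```

```bash
cat > t2.py <<'E'
from ik import *
rng=np.random.default_rng(1)
cur=np.array(D[4][0])
seeds=[cur,np.array(D[3][0])]+[rng.uniform(lo,hi) for _ in range(3)]
def Rl(t,phi,roll):
    z=EX*np.sin(t)*np.cos(phi)+EY*np.sin(t)*np.sin(phi)-np.array([0,0,np.cos(t)])
    # contact normal n = in x-z plane, perp to z and EY
    n=np.cross(z,EY); n/=np.linalg.norm(n); n=n if n[2]>0 else -n
    y=-n; x=np.cross(y,z)
    return R.from_matrix(np.c_[x,y,z])*R.from_euler('z',roll,degrees=True),z,n
if __name__=="__main__":
  for t,phi in((.5,45),(.5,-45),(.7,60),(.7,-60),(.6,60),(.6,-60),(.8,60),(.8,-60),(.8,70),(.8,-70)):
   for roll in(0,90,180,-90):
    Rt,z,n=Rl(t,np.radians(phi),roll);out=[]
    for th in(-1,0,45,100):
        a=np.radians(max(th,0));bar=N(-83-52*np.cos(a),0,66+52*np.sin(a))
        P=bar-17*n+9*z
        if th<0: P=P-60*z-10*n
        c,q=ik(P,Rt,seeds);out.append((round(float(c),1),q.round(2).tolist()))
    if max(o[0] for o in out[:])<100:print(t,phi,roll,"efftilt",round(float(np.arctan2(n[2],n@EX)),2),[o[0] for o in out],out[1][1],flush=True)
E
python3 t2.py
```

```text
0.5 45 90 efftilt 0.37 [12.0, 0.0, 0.0, 0.0] [1.12, 0.79, -1.36, 2.43, 1.53, 0.46, 1.7]
0.5 45 180 efftilt 0.37 [12.0, 0.0, 0.0, 0.0] [1.07, 0.69, -1.25, 2.43, 1.52, 0.33, 0.12]
0.5 45 -90 efftilt 0.37 [12.0, 0.0, 0.0, 0.0] [1.08, 0.71, -1.27, 2.43, 1.52, 0.36, -1.45]
0.5 -45 0 efftilt 0.37 [0.0, 0.0, 0.0, 0.0] [-1.12, 0.5, 0.81, 2.41, 0.51, 0.26, -2.64]
0.5 -45 90 efftilt 0.37 [0.0, 0.0, 0.0, 0.0] [0.13, 0.46, -0.71, 2.36, 1.26, 0.84, 1.36]
0.5 -45 180 efftilt 0.37 [0.0, 0.0, 0.0, 0.0] [0.32, 0.56, -0.96, 2.35, 1.32, 0.99, -0.24]
0.5 -45 -90 efftilt 0.37 [0.0, 0.0, 0.0, 0.0] [-0.36, 0.38, -0.13, 2.38, 1.13, 0.6, -1.68]
0.7 60 0 efftilt 0.4 [0.0, 97.5, 0.0, 0.0] [1.01, 0.6, -0.89, 2.38, -1.02, 0.23, -0.29]
0.7 60 90 efftilt 0.4 [0.0, 0.0, 0.0, 0.0] [1.25, 0.91, -1.31, 2.41, 1.31, 0.23, 2.13]
0.7 60 180 efftilt 0.4 [0.0, 0.0, 0.0, 0.0] [1.25, 0.91, -1.31, 2.41, 1.31, 0.23, 0.56]
0.7 60 -90 efftilt 0.4 [0.0, 0.0, 0.0, 0.0] [1.25, 0.91, -1.31, 2.41, 1.32, 0.24, -1.02]
0.7 -60 0 efftilt 0.4 [0.0, 0.0, 0.0, 0.0] [-1.37, 0.81, 1.06, 2.35, 0.04, 0.37, -2.31]
0.7 -60 90 efftilt 0.4 [0.0, 0.0
[... 1596 characters left out ...]
 0.34 [0.0, 0.0, 0.0, 0.0] [1.04, 0.69, -0.86, 2.35, -1.02, 0.34, -0.24]
0.8 70 90 efftilt 0.34 [0.0, 0.0, 0.0, 0.0] [1.33, 1.08, -1.36, 2.34, 0.86, 0.33, 2.64]
0.8 70 180 efftilt 0.34 [0.0, 0.0, 0.0, 0.0] [1.14, 0.77, -1.01, 2.34, -0.7, 0.25, 2.59]
0.8 70 -90 efftilt 0.34 [0.0, 0.0, 0.0, 0.0] [1.04, 0.69, -0.86, 2.35, -1.02, 0.34, 1.33]
0.8 -70 0 efftilt 0.34 [0.0, 0.0, 0.0, 0.0] [-1.36, 0.88, 1.02, 2.27, 0.11, 0.54, -2.38]
0.8 -70 90 efftilt 0.34 [0.0, 0.0, 0.0, 0.0] [-0.09, 0.65, -0.65, 2.21, 1.13, 1.3, 1.31]
0.8 -70 180 efftilt 0.34 [0.0, 0.0, 0.0, 0.0] [-0.76, 0.57, 0.18, 2.24, 0.87, 0.89, -0.03]
0.8 -70 -90 efftilt 0.34 [0.0, 0.0, 0.0, 0.0] [-0.47, 0.56, -0.18, 2.23, 0.99, 1.05, -1.71]
```

Run:
```python
from t2 import *
from workcell import manip
s=manip.read_state()
Rm=Rnest(PSI,0)*R.from_euler('z',-90,degrees=True)
print(delta(s,N(-90,0,240),Rm))
for t in(.7,.8):
    Rt,z,n=Rl(t,np.radians(-60),180);print((Rm.inv()*Rt).as_rotvec().round(3), [(z@EX).round(3),(z@EY).round(3),z[2].round(3)],[(n@EX).round(3),(n@EY).round(3),n[2].round(3)])
# vial position
c=np.load("w1.npz")
print("vial cap",nest(ray(c,[[255,212]],42)[0]),"jar",nest(ray(c,[[63,215]],38)[0]),"c bar",[nest(w) for w in ray(c,[[92,274],[162,274]],66)])
```

```text
(array([-16.5, -72. ,   0.7]), array([-0.391, -0.412, -1.567]))
[-0.747 -0.152 -1.384] [np.float64(0.322), np.float64(-0.558), np.float64(-0.765)] [np.float64(0.922), np.float64(-0.0), np.float64(0.388)]
[-0.853 -0.153 -1.322] [np.float64(0.359), np.float64(-0.621), np.float64(-0.697)] [np.float64(0.889), np.float64(-0.0), np.float64(0.458)]
vial cap [-79.3  61.4  42. ] jar [-86.4 233.4  38. ] c bar [array([-131. ,  198.9,   66. ]), array([-129.8,  138.8,   66. ])]
```

>>> step_arm --rows '[[[-4,-18,0],[-0.1,-0.1,-0.39]],[[-8,-36,0],[-0.2,-0.2,-0.78]],[[-16,-72,0],[-0.39,-0.41,-1.57]],[[-16,-72,0],[-0.39,-0.41,-1.57]],[[-16,-72,0],[-0.39,-0.41,-1.57]],[[-16,-72,0],[-0.39,-0.41,-1.57]],[[-16,-72,0],[-0.39,-0.41,-1.57]],[[-16,-72,0],[-0.39,-0.41,-1.57]],[[-16,-72,0],[-0.39,-0.41,-1.57]],[[-16,-72,0],[-0.39,-0.41,-1.57]]]'

```text
clock: 10.28
tcp_pos: [506.5, 16.5, 241.1]
ee_rot: [3.136, -0.169, -0.002]
wrist_force: [0.8, -0.1, -0.8]
width: -0.2
```

```bash
cat > aim.py <<'E'
from t2 import *
from workcell import manip
s=manip.read_state();T=.8;PH=np.radians(-60)
Rt,z,n=Rl(T,PH,180)
if __name__=="__main__":
    print(nest(s["tcp_pos"]),s["clock"],s["joints"].round(3))
    bar=N(-135,0,66)
    P0=bar-28*n+10*z
    t,r=fk2(s["joints"]);print("fk err",(t-s["tcp_pos"]).round(1))
    for a in(130,60,0): print(a,nest(P0-a*z),delta(s,P0-a*z,Rt),[ (round(float(c),1),q.round(2).tolist()) for c,q in [ik(P0-a*z,Rt,[s["joints"]])]])
E
python3 aim.py
```

```text
[-88.6   0.9 241.1] 10.275 [ 0.052  0.195 -0.193  1.904  0.043  1.048 -0.268]
fk err [ 1.4  0.4 -0.2]
130 [-202.9   74.5  136.8] (array([-113.6,  -74.8,  104.4]), array([-0.851, -0.155, -1.313])) [(0.0, [-0.46, 0.4, -0.48, 2.23, 0.9, 1.26, -0.27])]
60 [-177.8   31.1   88. ] (array([-88.8, -31.1, 153.2]), array([-0.851, -0.155, -1.313])) [(0.0, [-0.24, 0.53, -0.62, 2.28, 1.09, 1.24, -0.39])]
0 [-156.3   -6.2   46.2] (array([-67.6,   6.3, 195. ]), array([-0.851, -0.155, -1.313])) [(0.0, [-0.19, 0.61, -0.56, 2.31, 1.23, 1.18, -0.46])]
```

>>> step_arm --rows '[[[-30,-10,0],[-0.2,-0.04,-0.31]],[[-60,-30,0],[-0.3,-0.06,-0.46]],[[-100,-60,20],[-0.43,-0.08,-0.66]],[[-113,-75,40],[-0.55,-0.1,-0.85]],[[-113,-75,60],[-0.65,-0.12,-1.0]],[[-113,-75,80],[-0.75,-0.14,-1.16]],[[-113,-75,104],[-0.851,-0.155,-1.313]],[[-113,-75,104],[-0.851,-0.155,-1.313]],[[-113,-75,104],[-0.851,-0.155,-1.313]],[[-113,-75,104],[-0.851,-0.155,-1.313]]]'

```text
clock: 11.52
tcp_pos: [402.9, 103.5, 137.9]
ee_rot: [1.887, 1.404, -0.231]
wrist_force: [-0.4, -0.8, 0.7]
width: -0.1
```

```bash
python3 aim.py
python3 - <<'E'
from h import *
from workcell import manip
for k in("wrist","side"):
    c=manip.capture(k);np.savez("f1"+k,**c);cv2.imwrite(f"pics/f1{k}.png",c["image"][:,:,::-1])
E
```

```text
[-201.6   75.2  137.9] 11.525 [-0.485  0.412 -0.454  2.218  0.897  1.256 -0.279]
fk err [ 1.2  5.6 -2.8]
130 [-202.9   74.5  136.8] (array([-0.3, -1.7,  0.7]), array([ 0.   ,  0.002, -0.006])) [(0.0, [-0.46, 0.4, -0.47, 2.23, 0.9, 1.25, -0.27])]
60 [-177.8   31.1   88. ] (array([-0.2, -1.7, 70.7]), array([ 0.   ,  0.002, -0.006])) [(0.0, [-0.4, 0.48, -0.42, 2.29, 1.04, 1.15, -0.35])]
0 [-156.3   -6.2   46.2] (array([-1.000e-01, -1.700e+00,  1.307e+02]), array([ 0.   ,  0.002, -0.006])) [(0.0, [-0.36, 0.57, -0.36, 2.32, 1.19, 1.07, -0.43])]
```

View pics/f1wrist.png

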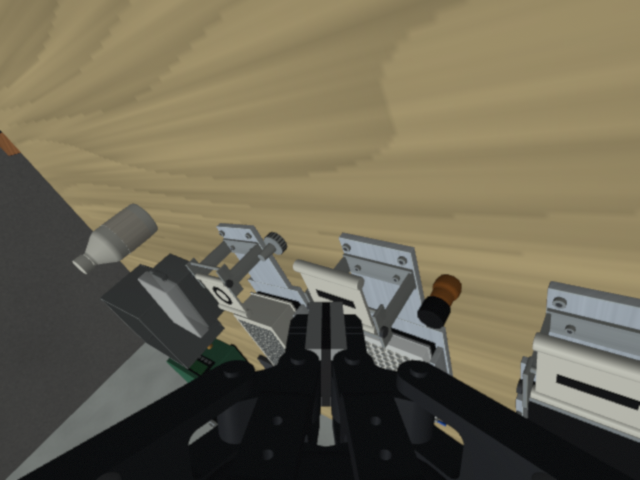

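View pics/f1side.png

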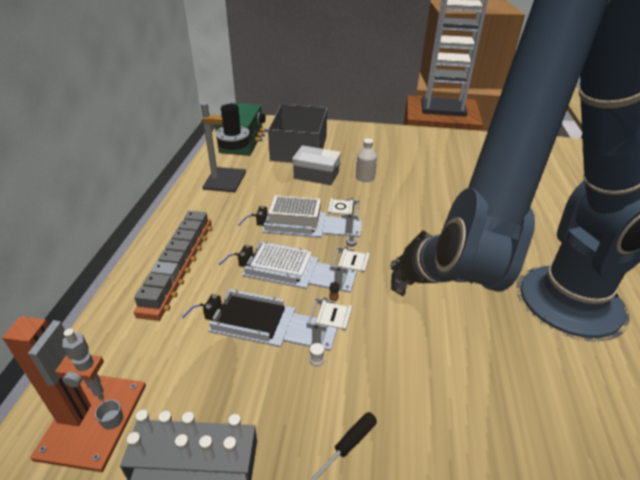

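>>> step_arm --rows '[[[0,-1.7,40],[0,0,0]],[[0,-1.7,75],[0,0,0]],[[0,-1.7,105],[0,0,0]],[[0,-1.7,130],[0,0,0]],[[0,-1.7,130],[0,0,0]],[[0,-1.7,130],[0,0,0]]]'

```text
clock: 12.38
tcp_pos: [439.4, 18.6, 47.8]
ee_rot: [1.889, 1.402, -0.227]
wrist_force: [0.6, 0.2, -0.6]
width: -0.0
```

```bash
python3 aim.py|head -2
python3 - <<'E'
from h import *
from workcell import manip
s=manip.read_state();print(s["wrist_force"])
for k in("wrist","top"):
    c=manip.capture(k);np.savez("f2"+k,**c);cv2.imwrite(f"pics/f2{k}.png",c["image"][:,:,::-1])
# dirs of nest x,z in tool axes
R0=R.from_rotvec(s["ee_rot"]);print("EX",R0.inv().apply(EX).round(3),"Z",R0.inv().apply([0,0,1]).round(3))
E
```

```text
[-155.5   -4.9   47.8] 12.375 [-0.384  0.571 -0.333  2.308  1.175  1.062 -0.434]
fk err [ 1.5  4.7 -2.9]
[ 0.62441371  0.2035717  -0.58775515]
EX [0.292 0.886 0.36 ] Z [-0.548  0.464 -0.696]
```

View pics/f2wrist.png

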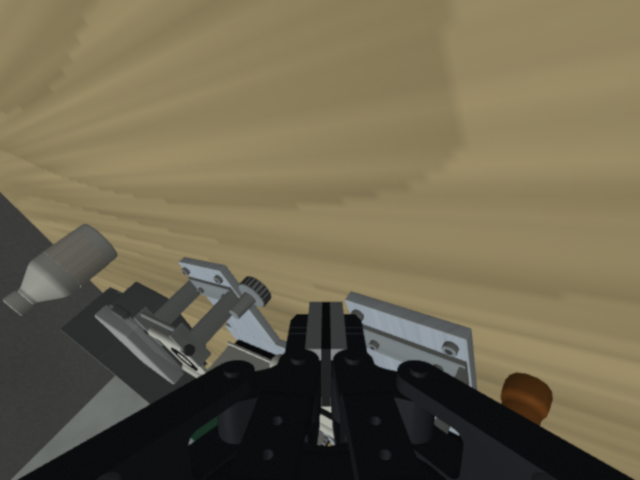

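View pics/f2top.png

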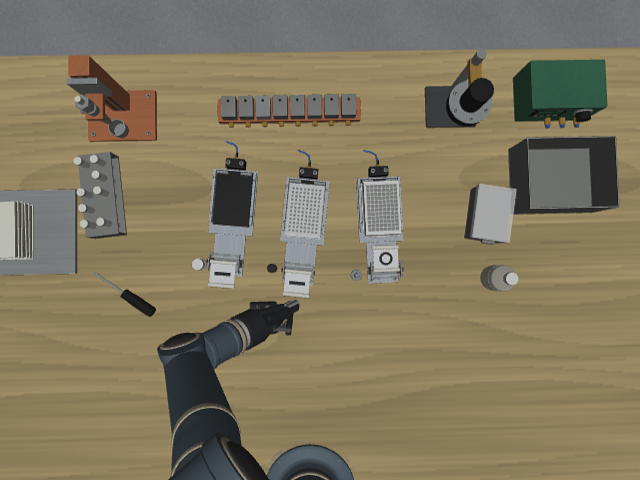

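>>> step_arm --rows '[[[0.5,6,0.5],[0,0,0]],[[0.2,11,0],[0,0,0]],[[-5.4,17.6,-7],[0,0,0]],[[-11.5,29,-15],[0,0,0]],[[-15,41.6,-19.4],[0,0,0]],[[-15,41.6,-19.4],[0,0,0]]]'

```text
clock: 13.22
tcp_pos: [465.0, 15.2, 89.3]
ee_rot: [1.888, 1.401, -0.227]
wrist_force: [-0.2, -0.6, 0.7]
width: 0.1
```

```bash
python3 aim.py|head -2
python3 - <<'E'
from h import *
from workcell import manip
s=manip.read_state();print(s["wrist_force"])
c=manip.capture("side");cv2.imwrite("pics/f3s.png",cv2.resize(c["image"][200:350,290:450,::-1],None,fx=4,fy=4,interpolation=cv2.INTER_CUBIC))
E
```

```text
[-129.6   -5.3   89.3] 13.225 [-0.342  0.493 -0.334  2.255  1.122  1.09  -0.282]
fk err [ 1.6  4.5 -2.5]
[-0.19444893 -0.56277858  0.71271872]
```

View pics/f3s.png

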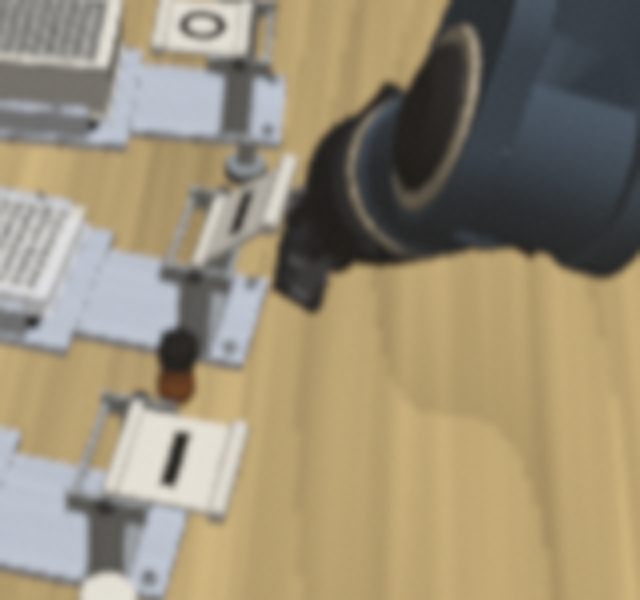

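The flag has been lifted to about 45°, with its bar riding on the fingertip. I'll carry on over the top.

>>> step_arm --rows '[[[-2,12.5,-2.6],[0,0,0]],[[-1.8,23.8,-2.4],[0,0,0]],[[0,33.5,0],[0,0,0]],[[2.4,40.6,2.6],[0,0,0]],[[4.7,47.7,5.5],[0,0,0]],[[7,54.8,8.4],[0,0,0]],[[8,58,9.8],[0,0,0]],[[8,58,9.8],[0,0,0]],[[8,58,9.8],[0,0,0]]]'

```text
clock: 14.4
tcp_pos: [520.9, 8.4, 103.6]
ee_rot: [1.887, 1.404, -0.23]
wrist_force: [0.6, 0.5, 0.5]
width: 0.3
```

```bash
python3 aim.py|head -2
python3 - <<'E'
from h import *
from workcell import manip
s=manip.read_state();print(s["wrist_force"])
c=manip.capture("side");cv2.imwrite("pics/f4s.png",cv2.resize(c["image"][200:350,290:450,::-1],None,fx=4,fy=4,interpolation=cv2.INTER_CUBIC))
E
```

```text
[-73.3  -5.5 103.6] 14.4 [-0.292  0.507 -0.305  2.148  1.129  1.095 -0.154]
fk err [ 1.5  4.1 -2.1]
[0.64178182 0.54115975 0.45379677]
```

View pics/f4s.png

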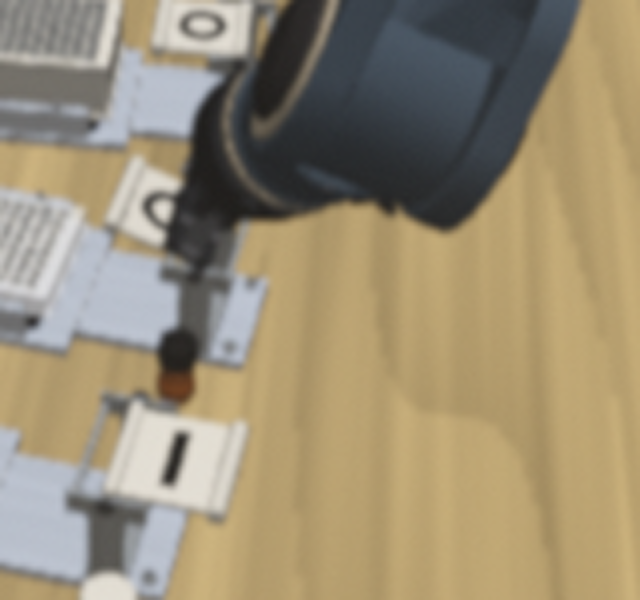

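The flag is over and shows its ring. I'll retreat back and up along the tool axis (world up-left).

>>> step_arm --rows '[[[0,-5,-30],[0,0,0]],[[0,-20,-75],[0,0,0]],[[0,-40,-120],[0,0,0]],[[0,-50,-165],[0,0,0]],[[0,-50,-180],[0,0,0]],[[0,-50,-180],[0,0,0]],[[0,-50,-180],[0,0,0]]]'

```text
clock: 15.32
tcp_pos: [426.1, 130.6, 205.1]
ee_rot: [1.888, 1.401, -0.233]
wrist_force: [-0.4, -0.7, -0.6]
width: 0.0
```

```bash
python3 aim.py|head -1
python3 - <<'E'
from h import *
from workcell import manip
for k in("top","side","wrist"):
    c=manip.capture(k);np.savez("g"+k,**c);cv2.imwrite(f"pics/g{k}.png",c["image"][:,:,::-1])
    if k=="top": cv2.imwrite("pics/gtz.png",cv2.resize(c["image"][140:310,190:420,::-1],None,fx=3.4,fy=3.4,interpolation=cv2.INTER_CUBIC))
    if k=="side": cv2.imwrite("pics/gsz.png",cv2.resize(c["image"][180:370,200:390,::-1],None,fx=3.1,fy=3.1,interpolation=cv2.INTER_CUBIC))
E
```

```text
[-181.8  104.8  205.1] 15.325 [-0.481  0.339 -0.457  2.094  0.828  1.368 -0.118]
```

View pics/gtz.png

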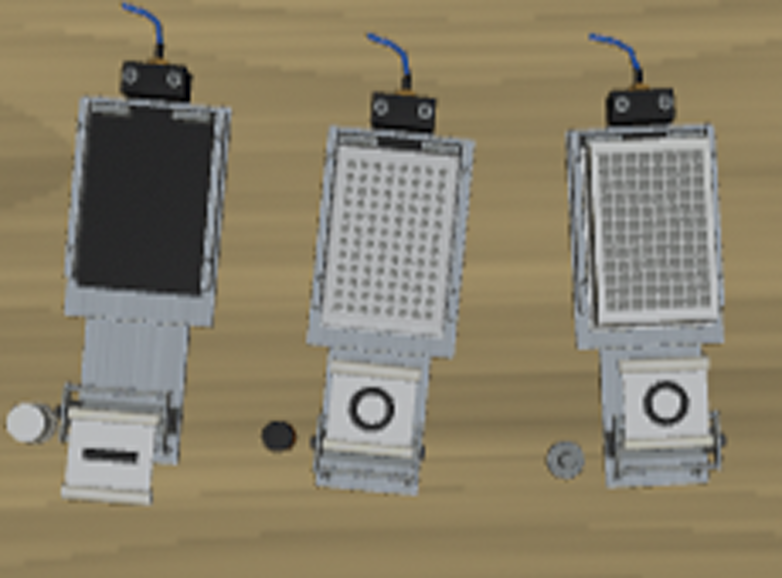

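View pics/gsz.png

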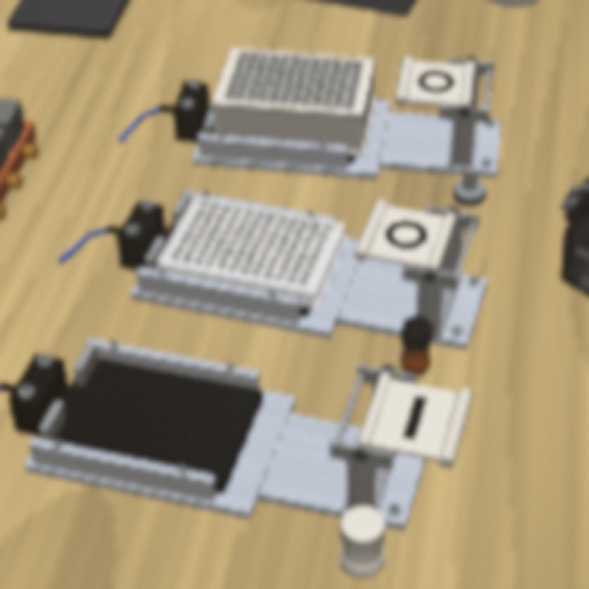

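Run:
```python
from h import *
c=np.load("gtop.npz"); z=lambda u,v:(190+u/3.4-.35,140+v/3.4-.35)
print("front",[nest(ray(c,[z(385,332)],h)[0]) for h in(18,32.4)],"step",nest(ray(c,[z(382,350)],8)[0]),"rear top",nest(ray(c,[z(402,150)],32.4)[0]),"stop",nest(ray(c,[z(402,136)],34)[0]))
print("flag bar",[nest(w) for w in ray(c,[z(330,365),z(420,375)],66)],"pivot tube",[nest(w) for w in ray(c,[z(326,442),z(415,452)],66)])
cv2.imwrite("pics/gr.png",cv2.resize(c["image"][176:192,280:340,::-1],None,fx=12,fy=12,interpolation=cv2.INTER_CUBIC))
```

```text
front [array([-1.5, -3.9, 18. ]), array([-2.4, -4.2, 32.4])] step [-13.7  -2.8   8. ] rear top [124.   -3.6  32.4] stop [133.4  -2.7  34. ]
flag bar [array([-29.9,  29.2,  66. ]), array([-30.7, -31.1,  66. ])] pivot tube [array([-81.1,  26.8,  66. ]), array([-82. , -32.7,  66. ])]
```

View pics/gr.png

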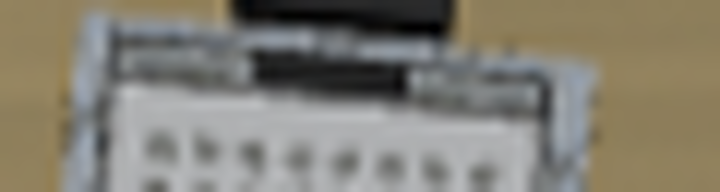

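```bash
python3 -c "
from workcell import manip
print(manip.close_job())"
```

```text
the job is handed in; nothing more can be done
None
```

I pushed the plate home in nest_a, then turned that nest's flag right over, and handed the job in at about 15.5 s of the 48 s allowed.

- **Plate:** I slid it back about 14 mm with the shut fingertips, without lifting it. It stopped dead at the end stops: the last 1 mm of commanded push moved it only 0.1 mm, and the force rose to about 5 N along the push. The cameras then put its front edge at nest x between about −2 and −3 mm (home is −2.8), with its rear edge against both stops.
- **Flag:** I lifted the bar with the fingertip from the robot's side and carried it past vertical, and it fell over by itself. The last pictures show the ring, with the bar at nest x of about −30.5 mm (expected −31), so it lies flat.
- **Everything else:** flags b and c, the block, vial, thumbscrew and jar look the same as at the start. The arm ended clear of everything.

**Checks that disagreed:**
- The first steep forward tilt I tried for the flag was out of the arm's reach, so I leaned the tool in from the left instead.
- During the final push I also saw an unexplained upward force of about 4 N on the tool.
- The rear edge of the plate's top read 1–3 mm short of the stop faces in the pictures. I put that down to its top being narrower than its base, plus the 2 mm calibration tolerance.

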